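# Spin-test the carving turntable and stop it on its mark

### The arm

A 7-joint arm with a two-finger parallel gripper is mounted at the origin on the work surface. World frame = base frame: x ahead of the robot, y to its left, z up, the work surface at z = 0. Lengths are in mm, angles in rad, forces in N, time in s.
With the tool pointing down it reaches from about 425 to 875 mm from the base axis. Payload 8.4 kg.
Tool frame: the origin (TCP) lies between the finger pads; the fingertips stand 19 mm ahead of it and the grasp point (between the pads) is the TCP; y points along the fingers, x is the direction in which the jaws open and shut, and the axes are right-handed (so a half turn about y gives the same grasp; the last joint's range is limited). The gripper opens to 87 mm and grips with 3 to 60 N. Pads are 19 mm wide; open, the fingers measure 117 mm over their backs; the gripper's body (75 mm by 190 mm) begins 51 mm behind the grasp point.
Start: joints at [1.122, 0.333, 0.04, 1.465, -0.013, 1.343, -0.059], TCP at [222.738, -610.616, 241.546] pointing down, gripper open.
Joint ranges: [-2.58, 2.58], [-0.38, 2.09], [-1.3, 1.39], [0.25, 2.4], [-1.5, 4.64], [0.08, 2.09], [-2.65, 2.65]. Speed limits (rad/s): [2.22, 2.22, 2.79, 2.79, 3.14, 3.14, 3.14].

### API

Orientations are given as a 3x3 rotation matrix whose columns are the frame's x, y, z axes.
In Python, from station import bot, eyes gives the robot as it stands. The module is installed in compiled form; this text tells all that it offers.
- The arm moves only by the tool send_rows, never from a script. Its arguments are lists of equal length, an entry for each row: "hand": the closure, from -1 (fully open) to 1 (shut), so that 0 is half open; "dp": the shift along the tool's x, y, z normalised to -1 to 1, where 1 is 0.075 m, a list of three; "rot": the turn, a rotation vector about the tool's x, y, z normalised to -1 to 1, where 1 is 30 degrees, a list of three. A call has 1 to 5 rows; each row shifts and turns the commanded pose from where the row before left it, along the tool's axes as they then stand; what a row does not reach is not made up. A row lasts 1/12 s, in which the tool goes at most 41.7 mm and 7.16 degrees, less where a joint would pass 70% of its speed; a pose out of reach is approached as far as the arm can. A call with a number of a shift or a turn outside -1 to 1 is refused whole. A call with a gripper value outside its range is refused whole. The fingers move at their own pace and stop on an object; the grip force is fixed at half the most. Time passes only in rows, so rows that do not move let the fingers close. It gives the time, the measured TCP pose, the force and the opening at its end, in the units of the state.
- bot.state(): the state, without advancing time (a new reading comes with each control period).
- eyes.capture(name): name is "scene" or "top" or "wrist"; returns a dict with "frame" (420x560x3 uint8, red, green, blue), "fov_y" (degrees; the focal length in pixels is half the picture's height over the tangent of half this angle, whatever the lens; pixels are square), "cx", "cy" (the principal point, pixels), "camera_from_world" (4x4, takes a point from world to camera coordinates). Camera axes: x right, y down, z forward; pixel columns grow to the right and rows downward; lengths in mm; the calibration is good to about 2 mm. A picture is of the moment at which its call begins. There is no depth.
- bot.job_done(): hands the job in, once; it reports no verdict.
The state is a dict: "clock": time; "joint_positions": joint angles; "joint_vel": joint speeds; "effort": joint torques, N m; "eef_pos": TCP position; "ee_rot": TCP orientation; "force": force on the tool from outside, world axes, zero at the start; "ft_torque": the same for the moment, N m; "gripper_width": finger opening in mm.
Only numpy, scipy, OpenCV 4.12 (cv2) and the standard library are available. Lean on these libraries where they do the work, as an engineer would, in place of code of your own. Each camera call takes 0.05 s, during which the arm holds its last target.

### The job

Check that the carving turntable's bearing runs free and leave it indexed for the next cut: flick the wheel with a fingertip so that it spins faster than one turn in five seconds, and leave it running on its own, untouched, for at least two seconds. Then, while it is still turning, brake it with a fingertip and stop it under the finger with its red mark at the yellow pointer, and take the hand away leaving it standing there. Do not shift or lift the turntable, and leave the other things on the bench alone.

Things in the scene. Friction and masses are not known exactly. Their poses are not given: they have to be found in the camera images.
- turntable: Turntable standing loose on the bench: dark steel base 260 x 260 x 18 mm, 5 kg, plywood wheel on top. Origin: under the base's centre, on the wheel's upright axis. Yellow pointer on the base's +x side: plate 36 mm wide, 170 to 178 mm from the axis, 63 mm high, its tip reaching in to 153 mm from the axis at 58 to 63 mm height. It faces world +x within 0.7 rad.
- wheel: Plywood wheel on a steel plate, 300 mm diameter, 18 mm thick, about 1.6 kg, free to turn either way about upright z. Flat top 50 mm above the bench; origin on the axis, 32 mm above the bench. Hub cap radius 16 mm, 6 mm high. Its +x points to the red mark, -x to the black peg. Coasts about 9 s from 3 rad/s; a fingertip pressed on top with a few newtons stops it at once; it stays where left.
- mark (a point): The red mark on the wheel: a stripe 40 mm long (radial) and 20 mm wide, painted on the top face and down the edge. This point is its middle near the rim, 148 mm from the axis, on the top face (50 mm above the bench).
- peg (a point): Centre of the top of the black finger peg on the wheel: 18 mm diameter, upright, 30 mm high (top 80 mm above the bench), 70 mm from the axis, opposite the red mark. It turns with the wheel.
- pointer (a point): The point on the wheel's rim circle straight in front of the yellow pointer's tip: 148 mm from the axis, 50 mm above the bench, fixed to the base. The red mark has to stop here.
- router: Bystander: hand router standing upright, 85 x 85 mm aluminium foot, grey motor, 166 mm high; origin at the centre of its underside. On the bench to the robot's right.
- glue: Bystander: white glue bottle with orange cap, 60 mm diameter, 170 mm high; origin at the centre of its underside. On the robot's right.
- wax: Bystander: round tin of wax, 84 mm diameter, 50 mm high; origin at the centre of its underside. On the robot's left.
- offcut: Bystander: wood offcut 120 x 55 x 35 mm (x, y, z); origin at the centre of its underside. On the robot's left.

How it is judged:
By the outcome, as a careful person would: the job done as asked, in the order asked, and still so for the second after the job is handed in, with the robot touching nothing.
It also fails if it takes over 51 s, if anything falls off the work surface, if the arm or the gripper's body presses on something with over 40 N, if the wrist force passes 120 N, or if a joint passes its speed limit or range.

## Working session

There is one attempt and no reset: what is moved stays moved. The work goes in short steps, Python scripts to look and compute and a tool call to move; the robot and the scene stay as the last step left them, time stands still between calls to the robot, and variables do not carry over. Pictures are saved under pics/ and viewed, and the job is handed in when it is done.

Besides the shell and the picture viewer there is one more tool, called after "Emit:" by a JSON object that holds its "fn" and its "kwargs", one argument or row to a line. send_rows: Moves the arm, as the interface text tells. Scaled input: -1 to 1 covers 0.075 m each way for a shift and 30 degrees each way for a turn. Its arguments: {"type":"object","properties":{"hand":{"type":"array"},"dp":{"type":"array"},"rot":{"type":"array"}},"required":["hand","dp","rot"]}

```bash
mkdir -p pics; ls
python3 - <<'E'
from station import bot, eyes
import cv2, numpy as np
s=bot.state(); print({k:np.round(np.array(v),3).tolist() for k,v in s.items()})
for n in ["scene","top","wrist"]:
    c=eyes.capture(n); cv2.imwrite(f"pics/a_{n}.png",c["frame"][:,:,::-1]); print(n,c["fov_y"],c["cx"],c["cy"],np.round(c["camera_from_world"],3).tolist())
E
```

```text
pics
{'clock': 0.0, 'joint_positions': [1.122, 0.334, 0.04, 1.466, -0.013, 1.343, -0.058], 'joint_vel': [0.0, 0.0, -0.001, 0.002, 0.0, 0.004, -0.001], 'effort': [-0.001, -65.636, 1.334, -40.381, -0.06, 0.045, 0.0], 'eef_pos': [222.585, -610.245, 240.676], 'ee_rot': [[0.343, -0.001, 0.939], [-0.939, 0.001, 0.343], [-0.002, -1.0, -0.0]], 'force': [-0.233, -0.149, 0.27], 'ft_torque': [-0.013, 0.01, 0.004], 'gripper_width': 87.111}
scene 46.26596006871083 274.31336644985515 209.7936658162416 [[-0.724, 0.69, -0.017, 409.905], [0.53, 0.539, -0.655, -250.131], [-0.443, -0.483, -0.755, 1701.735], [0.0, 0.0, 0.0, 1.0]]
top 54.79401639544805 279.7627857070257 208.19224444570514 [[0.016, -0.999, -0.028, 6.264], [-0.993, -0.012, -0.119, 597.325], [0.119, 0.03, -0.992, 1024.877], [0.0, 0.0, 0.0, 1.0]]
wrist 66.51504434035242 279.2708340773114 206.51813186036765 [[0.342, -0.94, -0.0, -649.853], [-0.907, -0.33, 0.26, -30.826], [-0.244, -0.089, -0.966, 389.313], [0.0, 0.0, 0.0, 1.0]]
```

View pics/a_top.png

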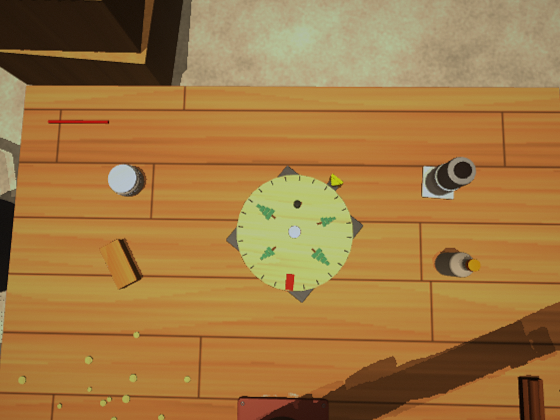

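View pics/a_scene.png

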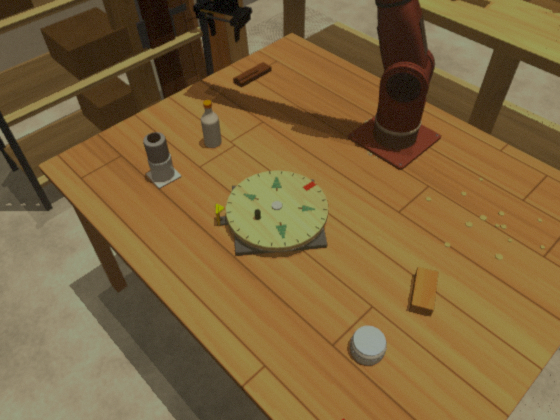

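```bash
cat > h.py <<'E'
import cv2, numpy as np
from station import bot, eyes
def K(c):
    f=210/np.tan(np.radians(c["fov_y"]/2)); return f,c["cx"],c["cy"]
def ray(c,uv,z):
    f,cx,cy=K(c);T=np.array(c["camera_from_world"]);R=T[:3,:3];o=-R.T@T[:3,3]
    uv=np.atleast_2d(uv).astype(float)
    d=np.c_[(uv[:,0]-cx)/f,(uv[:,1]-cy)/f,np.ones(len(uv))]@R
    return o+d*((z-o[2])/d[:,2])[:,None]
def proj(c,p):
    f,cx,cy=K(c);T=np.array(c["camera_from_world"]);q=T[:3,:3]@np.asarray(p,float)+T[:3,3]
    return f*q[0]/q[2]+cx,f*q[1]/q[2]+cy
def hsv(c): return cv2.cvtColor(c["frame"],cv2.COLOR_RGB2HSV)
def blobs(m,amin=15):
    n,l,s,ce=cv2.connectedComponentsWithStats(m.astype(np.uint8))
    return [(s[i,4],ce[i],l==i) for i in np.argsort(-s[1:,4])+1 if s[i,4]>=amin]
E
python3 - <<'E'
from h import *
for n in ["top","scene"]:
    c=eyes.capture(n); H=hsv(c); h,s,v=[H[...,i].astype(int) for i in range(3)]
    f=c["frame"].astype(int)
    pts={"top":[(294,210),(290,282),(336,181),(270,180),(297,204)],"scene":[(260,190),(309,186),(219,209),(240,215),(257,214)]}[n]
    for p in pts: print(n,p,H[p[1],p[0]])
    wood=(h>=22)&(h<=40)&(s>60)&(v>150)
    for b in blobs(wood,200)[:3]:
        k=cv2.findContours(cv2.morphologyEx(b[2].astype(np.uint8),cv2.MORPH_CLOSE,np.ones((9,9))),0,1)[0]; k=max(k,key=cv2.contourArea)
        P=ray(c,cv2.convexHull(k)[:,0,:]+0,50)
        (x,y),r=cv2.minEnclosingCircle(P[:,:2].astype(np.float32)); print("wheel",b[0],x,y,r)
    red=((h<6)|(h>174))&(s>170)&(v>100)
    for b in blobs(red)[:5]: print("red",b[0],b[1],ray(c,b[1],50)[0])
    yel=(h>=22)&(h<=32)&(s>215)&(v>120)
    for b in blobs(yel,5)[:5]: print("yel",b[0],b[1],ray(c,b[1],60)[0])
    blk=(v<50)
    for b in blobs(blk)[:12]:
        p=ray(c,b[1],70)[0]
        if 300<p[0]<800 and abs(p[1])<250: print("blk",b[0],b[1],p)
E
```

```text
top (294, 210) [ 35 101 196]
top (290, 282) [  3 219 184]
top (336, 181) [ 32 226 194]
top (270, 180) [ 24 132 179]
top (297, 204) [21 76 64]
wheel 9670 535.0509643554688 -23.166473388671875 150.14112854003906
wheel 6862 1130.713134765625 -143.38104248046875 298.88360595703125
wheel 586 882.44091796875 753.3187255859375 98.8563461303711
red 143 [ 74.94405594 121.24475524] [824.21754435 569.05579112  50.        ]
red 109 [289.48623853 281.34862385] [409.69794915 -13.28071725  50.        ]
yel 79 [335.26582278 180.13924051] [ 668.60628729 -127.56779232   60.        ]
yel 32 [471.09375 265.53125] [ 456.82227365 -463.37825694   60.        ]
scene (260, 190) [ 34  96 160]
scene (309, 186) [  5 214 154]
scene (219, 209) [ 31 255 155]
scene (240, 215) [ 33  95 158]
scene (257, 214) [ 25 120  49]
wheel 5019 533.188720703125 -23.9086856842041 149.57977294921875
wheel 3621 -807.7201538085938 -127.72233581542969 335.8730163574219
wheel 1202 417.08807373046875 595.1856689453125 151.53814697265625
yel 48 [218.41666667 208.1875    ] [ 667.30593736 -127.23574115   60.        ]
yel 19 [206.57894737 101.78947368] [ 376.44446748 -548.16079571   60.        ]
```

Run:
```python
import cv2
i=cv2.imread("pics/a_top.png")[155:315,215:375]; cv2.imwrite("pics/z.png",cv2.resize(i,(600,600),interpolation=cv2.INTER_NEAREST))
```

```text
(no output)
```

View pics/z.png

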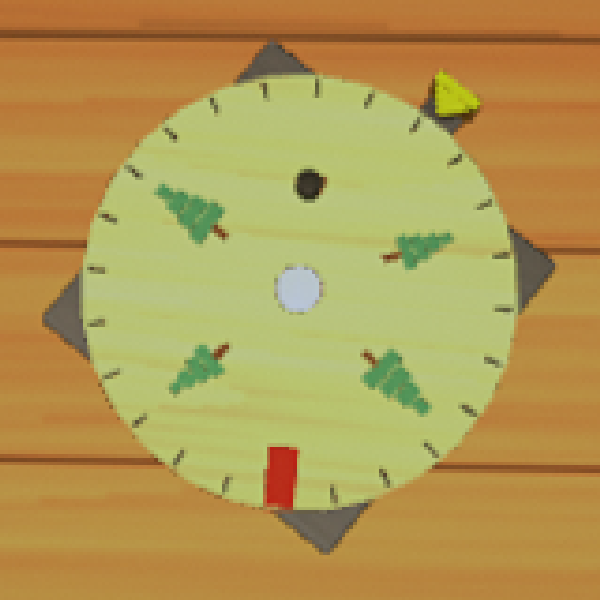

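View pics/a_wrist.png

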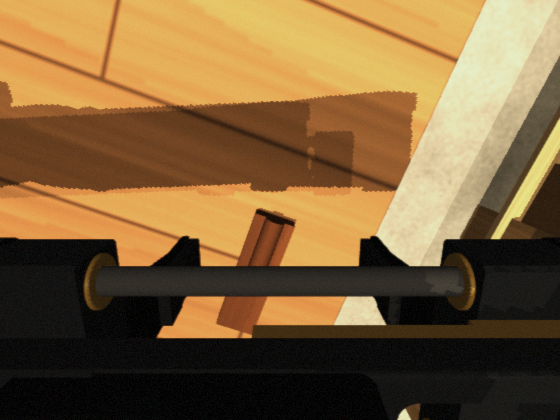

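```bash
python3 - <<'E'
from h import *
c=eyes.capture("top")
q=np.array([(274,42),(552,265),(326,552),(43,318)])/3.75+[215-.4,155-.4]
P=ray(c,q,18)[:,:2]; print(P,P.mean(0))
for a,b,off in [(P[0]-P[2],0,0)],: pass
E
python3 - <<'E'
from h import *
c=eyes.capture("top")
q=np.array([(274,42),(552,265),(326,552),(43,318)])/3.75+[215-.4,155-.4]
P=ray(c,q,18)[:,:2]
d=P[0]-P[2]; e=P[1]-P[3]; print(np.degrees(np.arctan2(d[1],d[0]))-45,np.degrees(np.arctan2(e[1],e[0]))+45,np.hypot(*d),np.hypot(*e))
q=np.array([(437,72),(480,103),(448,118)])/3.75+[214.6,154.6]
Y=ray(c,q,62)[:,:2]-[535,-23.2]; print(Y,np.degrees(np.arctan2(Y[:,1],Y[:,0])),np.hypot(*Y.T))
m=ray(c,[289.5,281.3],50)[0,:2]-[535,-23.2]; p=ray(c,np.array([308,184])/3.75+[214.6,154.6],78)[0,:2]-[535,-23.2]
hub=ray(c,np.array([299,289])/3.75+[214.6,154.6],56)[0,:2]
print("mark",np.degrees(np.arctan2(m[1],m[0])),np.hypot(*m),"peg",np.degrees(np.arctan2(p[1],p[0])),np.hypot(*p),"hub",hub)
for n in ["scene"]:
    c=eyes.capture(n); i=c["frame"][150:270,190:350,::-1]; cv2.imwrite("pics/zs.png",cv2.resize(i,(800,600),interpolation=cv2.INTER_NEAREST))
    s=bot.state(); print(s["clock"])
E
```

```text
[[ 714.57354596   -4.32250212]
 [ 556.68358648 -201.64368322]
 [ 356.19836135  -44.97933538]
 [ 514.34784631  156.06249735]] [535.45083503 -23.72075584]
-38.52759948858757 -38.25024899352523 360.6740232345297 360.2027575041041
[[ 149.65540268  -93.58189699]
 [ 128.40310381 -122.86555199]
 [ 117.78343613 -101.08622956]] [-32.0183953  -43.73749873 -40.63744941] [176.50583842 177.71691235 155.21392861]
mark 175.48445054372976 125.57014844234321 peg -4.890029858784328 69.36270250987148 hub [535.00692363 -24.03986472]
0.4Traceback (most recent call last):
  File "<stdin>", line 5, in <module>
ValueError: not enough values to unpack (expected 3, got 1)
```

View pics/zs.png

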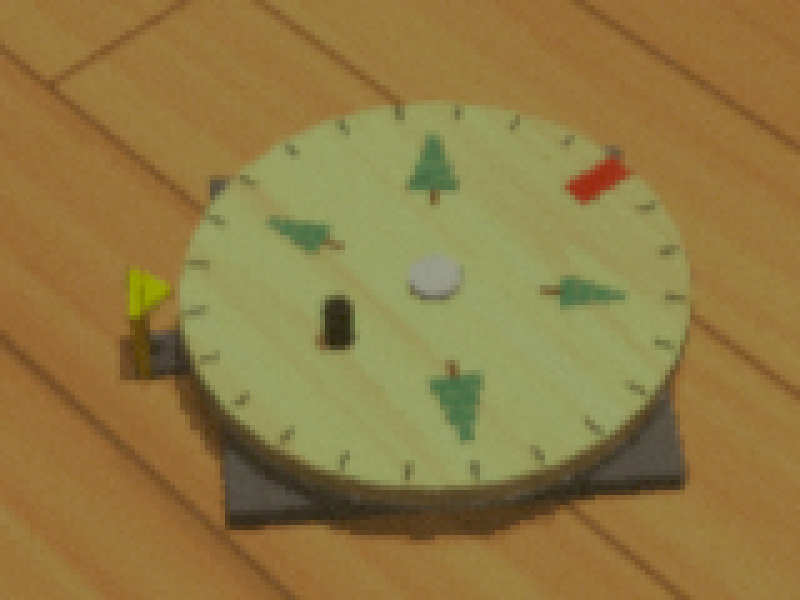

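```bash
cat >> h.py <<'E'
C=np.array([535.,-23.6])
def go(x,y,z,n=None):
    s=bot.state(); R=np.array(s["ee_rot"]); d=R.T@(np.array([x,y,z])-s["eef_pos"])
    print("t",round(s["clock"],2),"pos",np.round(s["eef_pos"],1),"F",np.round(s["force"],1),"w",s["gripper_width"],"dp mm",np.round(d,1),"units",np.round(d/75,3), "yawz",np.degrees(np.arctan2(R[1,2],R[0,2])),"tilt",np.round(R[2],3), "q",np.round(s["joint_positions"],2))
E
python3 -c "
from h import *
go(535+67*.94+65*.343,-23.6+67*.342-65*.94,240)"
```

```text
t 0.4 pos [ 222.7 -610.6  241.4] F [1.2 0.1 0.2] w 87.1249994706709 dp mm [-379.3    1.5  561.5] units [-5.058  0.02   7.487] yawz 20.040774099678025 tilt [-0. -1. -0.] q [ 1.12  0.33  0.04  1.47 -0.01  1.34 -0.06]
```

Emit:
{"fn": "send_rows", "kwargs": {
  "hand": [1,1,1,1,1],
  "dp": [
    [-0.25,0,0.375],
    [-0.25,0,0.375],
    [-0.25,0,0.375],
    [-0.25,0,0.375],
    [-0.25,0,0.375]
  ],
  "rot": [
    [0,0,0],
    [0,0,0],
    [0,0,0],
    [0,0,0],
    [0,0,0]
  ]
}}

```text
clock: 0.82
eef_pos: [323.4, -473.0, 241.7]
ee_rot: [[0.343, 0.0, 0.94], [-0.94, -0.0, 0.343], [0.0, -1.0, 0.0]]
force: [1.9, -0.2, 0.0]
gripper_width: 61.5
```

Emit:
{"fn": "send_rows", "kwargs": {
  "hand": [1,1,1,1,1],
  "dp": [
    [-0.25,0,0.375],
    [-0.25,0,0.375],
    [-0.25,0,0.375],
    [-0.25,0,0.375],
    [-0.25,0,0.375]
  ],
  "rot": [
    [0,0,0],
    [0,0,0],
    [0,0,0],
    [0,0,0],
    [0,0,0]
  ]
}}

```text
clock: 1.23
eef_pos: [423.4, -336.7, 241.8]
ee_rot: [[0.343, 0.0, 0.939], [-0.939, -0.0, 0.343], [0.0, -1.0, 0.0]]
force: [1.6, -0.5, -0.1]
gripper_width: 28.1
```

Emit:
{"fn": "send_rows", "kwargs": {
  "hand": [1,1,1,1,1],
  "dp": [
    [-0.25,0,0.375],
    [-0.25,0,0.375],
    [-0.25,0,0.375],
    [-0.25,0,0.375],
    [-0.25,0,0.375]
  ],
  "rot": [
    [0,0,0],
    [0,0,0],
    [0,0,0],
    [0,0,0],
    [0,0,0]
  ]
}}

```text
clock: 1.65
eef_pos: [523.4, -200.4, 241.8]
ee_rot: [[0.343, 0.0, 0.939], [-0.939, -0.0, 0.343], [0.0, -1.0, 0.0]]
force: [0.6, -0.2, 0.1]
gripper_width: 1.9
```

Emit:
{"fn": "send_rows", "kwargs": {
  "hand": [1,1,1,1,1],
  "dp": [
    [-0.25,0,0.375],
    [-0.25,0,0.375],
    [-0.25,0,0.375],
    [-0.25,0,0.375],
    [-0.25,0,0.375]
  ],
  "rot": [
    [0,0,0],
    [0,0,0],
    [0,0,0],
    [0,0,0],
    [0,0,0]
  ]
}}

```text
clock: 2.07
eef_pos: [623.5, -64.3, 241.7]
ee_rot: [[0.342, 0.0, 0.94], [-0.94, -0.0, 0.342], [0.0, -1.0, 0.0]]
force: [1.1, 0.0, 0.4]
gripper_width: 0.5
```

```bash
python3 -c "
from h import *
go(535+67*.94+65*.343,-23.6+67*.342-65*.94,90)
for n in ['top','scene']: cv2.imwrite(f'pics/b_{n}.png',eyes.capture(n)['frame'][:,:,::-1])
c=eyes.capture('wrist');cv2.imwrite(f'pics/b_wrist.png',c['frame'][:,:,::-1])"
```

```text
t 2.07 pos [623.5 -64.3 241.7] F [1.1 0.  0.4] w 0.5413242350360706 dp mm [ -3.5 151.7  -2.2] units [-0.046  2.023 -0.029] yawz 20.019679364812124 tilt [ 0. -1.  0.] q [ 0.35  0.32 -0.4   1.51  0.12  1.34 -1.28]
```

View pics/b_top.png

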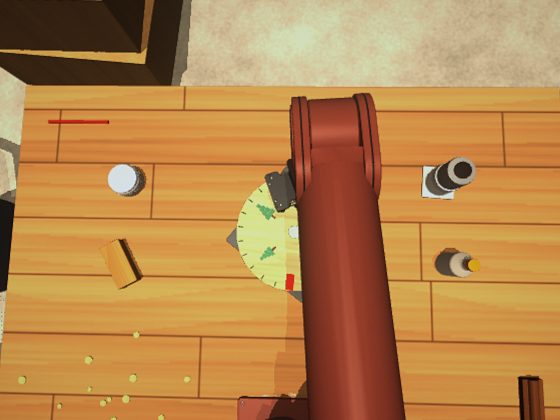

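View pics/b_wrist.png

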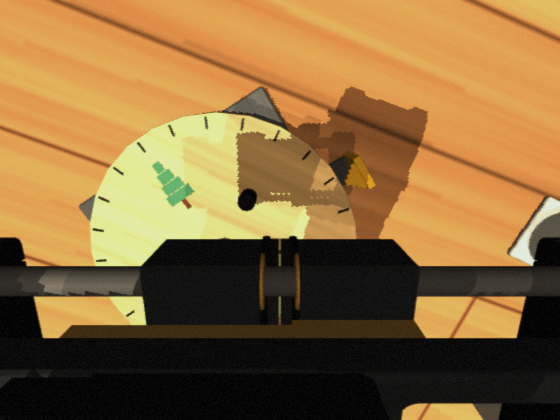

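View pics/b_scene.png

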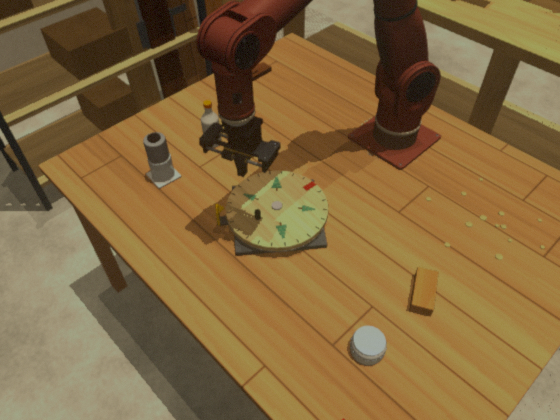

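Emit:
{"fn": "send_rows", "kwargs": {
  "hand": [1,1,1,1,1],
  "dp": [
    [0,0.45,-0.03],
    [0,0.45,0],
    [0,0.45,0],
    [0,0.45,0],
    [0,0.25,0]
  ],
  "rot": [
    [0,0,0],
    [0,0,0],
    [0,0,0],
    [0,0,0],
    [0,0,0]
  ]
}}

```text
clock: 2.63
eef_pos: [618.2, -67.8, 84.0]
ee_rot: [[0.341, -0.004, 0.94], [-0.94, -0.0, 0.341], [-0.001, -1.0, -0.004]]
force: [-1.0, 0.9, 0.3]
gripper_width: 0.8
```

Emit:
{"fn": "send_rows", "kwargs": {
  "hand": [1,1,1],
  "dp": [
    [0,0.12,0],
    [0,0.08,0],
    [0,0.0,0]
  ],
  "rot": [
    [0,0,0],
    [0,0,0],
    [0,0,0]
  ]
}}

```text
clock: 2.88
eef_pos: [620.4, -67.0, 72.6]
ee_rot: [[0.342, -0.0, 0.94], [-0.94, -0.0, 0.342], [-0.0, -1.0, -0.001]]
force: [-0.9, -1.3, 0.6]
gripper_width: 0.3
```

```bash
python3 -c "
from h import *
go(535+67*.94+65*.343,-23.6+67*.342-65*.94,75)
c=eyes.capture('scene'); i=c['frame'][120:270,150:350,::-1]; cv2.imwrite('pics/c_scene.png',cv2.resize(i,(800,600)))
c=eyes.capture('wrist');cv2.imwrite(f'pics/c_wrist.png',c['frame'][:,:,::-1])"
```

```text
t 2.88 pos [620.4 -67.   72.6] F [-0.9 -1.3  0.6] w 0.2614144738113871 dp mm [-4.9 -2.4  1.7] units [-0.066 -0.032  0.023] yawz 19.992405274831267 tilt [-0.    -1.    -0.001] q [ 0.33  0.45 -0.37  1.7   0.19  1.03 -1.33]
```

View pics/c_scene.png

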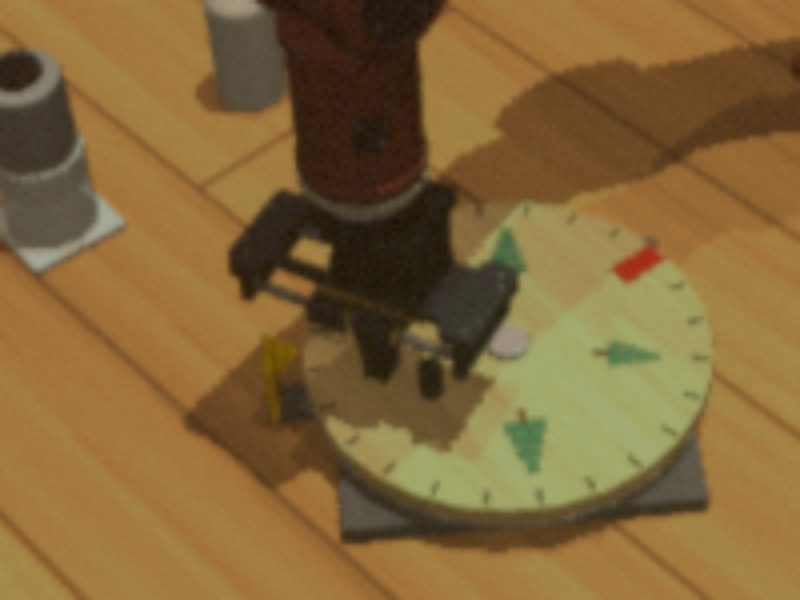

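View pics/c_wrist.png

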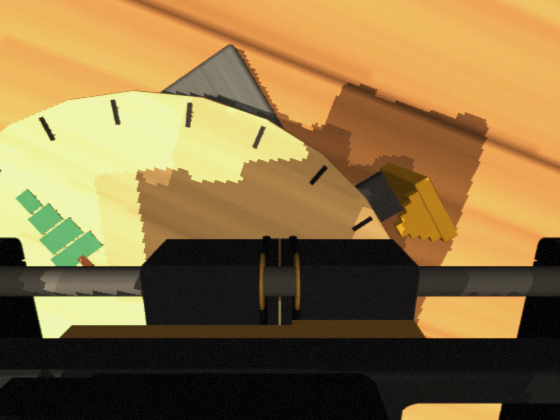

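Emit:
{"fn": "send_rows", "kwargs": {
  "hand": [1,1],
  "dp": [
    [0,0.06,0],
    [0,0.0,0]
  ],
  "rot": [
    [0,0,0],
    [0,0,0]
  ]
}}

```text
clock: 3.15
eef_pos: [621.7, -66.5, 69.6]
ee_rot: [[0.343, 0.003, 0.94], [-0.94, -0.0, 0.343], [0.001, -1.0, 0.003]]
force: [0.2, 0.5, 0.3]
gripper_width: 0.2
```

Emit:
{"fn": "send_rows", "kwargs": {
  "hand": [1,1],
  "dp": [
    [0,0.02,0],
    [0,0.0,0]
  ],
  "rot": [
    [0,0,0],
    [0,0,0]
  ]
}}

```text
clock: 3.32
eef_pos: [622.1, -65.8, 69.5]
ee_rot: [[0.343, 0.004, 0.939], [-0.939, -0.0, 0.343], [0.001, -1.0, 0.003]]
force: [-3.0, 0.9, 13.8]
gripper_width: 0.5
```

Emit:
{"fn": "send_rows", "kwargs": {
  "hand": [1,1,1,1,1],
  "dp": [
    [0,-0.1,-0.02],
    [0,0,0],
    [-0.08,0,0],
    [-0.07,0,0],
    [-0.06,0,0]
  ],
  "rot": [
    [0,0,0],
    [0,0,0],
    [0,0,0],
    [0,0,0],
    [0,0,0]
  ]
}}

```text
clock: 3.73
eef_pos: [613.2, -51.1, 73.9]
ee_rot: [[0.343, -0.001, 0.939], [-0.939, 0.0, 0.343], [-0.001, -1.0, -0.001]]
force: [1.2, 0.2, 0.3]
gripper_width: 0.4
```

```bash
python3 -c "
from h import *
go(535+67*.94-10*.343,-23.6+67*.342+10*.94,75)"
```

```text
t 3.73 pos [613.2 -51.1  73.9] F [1.2 0.2 0.3] w 0.39188637490312683 dp mm [-62.6  -1.    3. ] units [-0.835 -0.014  0.04 ] yawz 20.065501312016387 tilt [-0.001 -1.    -0.001] q [ 0.32  0.43 -0.38  1.72  0.18  1.03 -1.35]
```

Emit:
{"fn": "send_rows", "kwargs": {
  "hand": [1,1,1,1,1],
  "dp": [
    [-0.065,0,0.015],
    [-0.08,0,0],
    [-0.105,0,0],
    [-0.135,0,0],
    [-0.155,0,0]
  ],
  "rot": [
    [0,0,0],
    [0,0,0],
    [0,0,0],
    [0,0,0],
    [0,0,0]
  ]
}}

```text
clock: 4.15
eef_pos: [600.5, -12.6, 74.3]
ee_rot: [[0.342, -0.0, 0.94], [-0.94, 0.0, 0.342], [-0.0, -1.0, -0.0]]
force: [1.1, -0.4, -0.6]
gripper_width: 0.3
```

Emit:
{"fn": "send_rows", "kwargs": {
  "hand": [1,1,1,1,1],
  "dp": [
    [-0.165,0,0],
    [-0.165,0,0],
    [-0.04,-0.3,0],
    [0,-0.4,0],
    [0,-0.1,0]
  ],
  "rot": [
    [0,0,0],
    [0,0,0],
    [0,0,0],
    [0,0,0],
    [0,0,0]
  ]
}}

```text
clock: 4.57
eef_pos: [592.4, 14.7, 138.2]
ee_rot: [[0.345, 0.004, 0.939], [-0.939, 0.001, 0.345], [0.001, -1.0, 0.004]]
force: [0.9, -0.8, 1.3]
gripper_width: 0.5
```

```bash
cat >> h.py <<'E'
def mark(save=None,verbose=True):
    t=bot.state()["clock"]; c=eyes.capture("scene"); H=hsv(c); h,s,v=[H[...,i].astype(int) for i in range(3)]
    u0,v0=proj(c,[535,-23.6,50])
    red=((h<9)|(h>174))&(s>150)&(v>60); red[:, :int(u0-70)]=0; red[:,int(u0+70):]=0; red[:int(v0-55)]=0; red[int(v0+55):]=0
    out=None
    for b in blobs(red,8)[:4]:
        ys,xs=np.where(b[2]); P=ray(c,np.c_[xs,ys],50)[:,:2]-C
        r=np.hypot(*P.T); k=(r<149)&(r>100)
        if k.sum()>5:
            m=P[k].mean(0); a=np.degrees(np.arctan2(m[1],m[0])); print("t",round(t,3),"red n",k.sum(),"px",np.round(b[1],1),"ang",round(a,2),"r",round(np.hypot(*m),1)); out=out or (t,a)
    if save: cv2.imwrite(save,cv2.resize(c["frame"][120:270,150:350,::-1],(800,600)))
    return out
E
python3 -c "
from h import *
mark('pics/d1.png'); go(516,85,75)"
```

```text
t 4.567 red n 12 px [252.4 183.3] ang -95.3 r 116.8
t 4.62 pos [592.9  14.3 138.4] F [1.5 0.7 0.9] w 0.5601206626664479 dp mm [-93.   63.  -48.2] units [-1.239  0.84  -0.643] yawz 20.12399775692301 tilt [ 0.001 -1.     0.005] q [ 0.26  0.32 -0.43  1.72  0.15  1.12 -1.43]
```

View pics/d1.png

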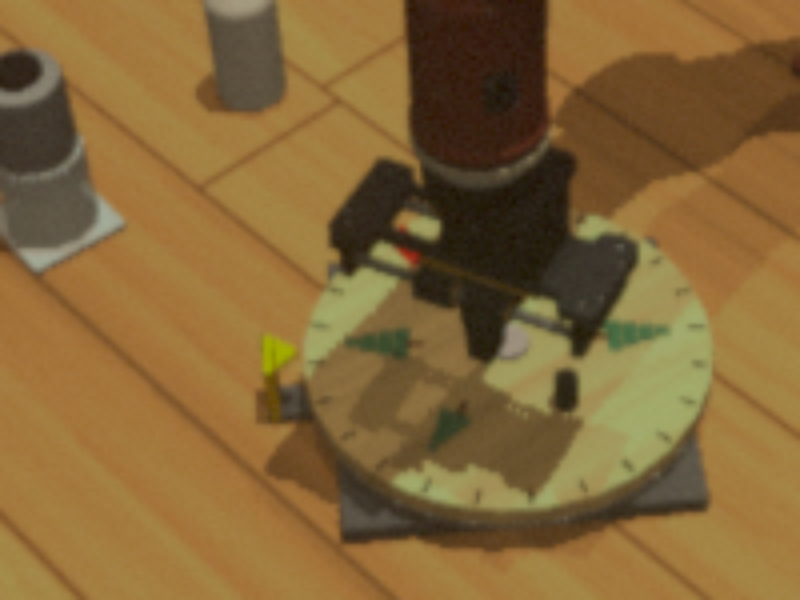

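Emit:
{"fn": "send_rows", "kwargs": {
  "hand": [1,1,1,1,1],
  "dp": [
    [-0.25,0,-0.13],
    [-0.25,0,-0.13],
    [-0.25,0,-0.13],
    [-0.25,0,-0.13],
    [-0.24,0,-0.12]
  ],
  "rot": [
    [0,0,0],
    [0,0,0],
    [0,0,0],
    [0,0,0],
    [0,0,0]
  ]
}}

```text
clock: 5.03
eef_pos: [512.6, 84.6, 133.3]
ee_rot: [[0.343, -0.001, 0.939], [-0.939, -0.0, 0.343], [-0.0, -1.0, -0.001]]
force: [0.1, 0.2, -0.4]
gripper_width: 0.3
```

```bash
python3 -c "
from h import *
mark('pics/d2.png'); go(516,85,75)"
```

```text
t 5.033 red n 49 px [232.8 210.2] ang -36.51 r 127.4
t 5.08 pos [510.1  87.9 133.3] F [-0.9  3.4 -1.1] w 0.5464831139593803 dp mm [ 4.9 58.3  4.7] units [0.065 0.777 0.063] yawz 20.283714549631707 tilt [-0.002 -1.    -0.003] q [ 0.19  0.19 -0.49  1.89  0.1   1.08 -1.56]
```

View pics/d2.png

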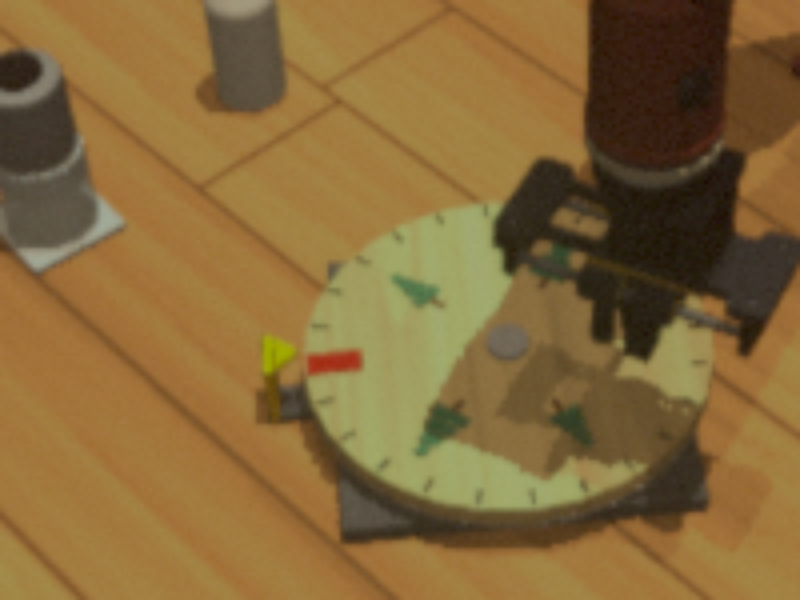

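Emit:
{"fn": "send_rows", "kwargs": {
  "hand": [1,1,1,1],
  "dp": [
    [0,0.2,0],
    [0,0.2,0],
    [0,0,0],
    [0,0,0]
  ],
  "rot": [
    [0,0,0],
    [0,0,0],
    [0,0,0],
    [0,0,0]
  ]
}}

```text
clock: 5.42
eef_pos: [513.4, 83.6, 103.3]
ee_rot: [[0.343, -0.003, 0.939], [-0.939, -0.0, 0.343], [-0.001, -1.0, -0.002]]
force: [-0.3, 0.7, 0.4]
gripper_width: 0.5
```

```bash
python3 -c "
from h import *
mark(); go(516,85,75)"
```

```text
t 5.417 red n 60 px [249.2 233.6] ang 9.98 r 128.0
t 5.47 pos [514.1  83.6 104.2] F [0.3 0.3 0.4] w 0.6512232690555508 dp mm [-0.6 29.2  2.3] units [-0.008  0.389  0.031] yawz 20.051862620411676 tilt [-0.    -1.    -0.001] q [ 0.19  0.23 -0.48  1.92  0.12  1.02 -1.57]
```

Emit:
{"fn": "send_rows", "kwargs": {
  "hand": [1,1,1,1,1],
  "dp": [
    [0,0,0],
    [0,0,0],
    [0,0,0],
    [0,0,0],
    [0,0,0]
  ],
  "rot": [
    [0,0,0],
    [0,0,0],
    [0,0,0],
    [0,0,0],
    [0,0,0]
  ]
}}

```text
clock: 5.88
eef_pos: [514.6, 83.4, 104.6]
ee_rot: [[0.343, 0.0, 0.94], [-0.94, 0.0, 0.343], [0.0, -1.0, 0.0]]
force: [-0.2, 0.1, -0.2]
gripper_width: 0.5
```

```bash
python3 -c "
from h import *
mark('pics/d3.png'); go(516,85,75)"
```

```text
t 5.883 red n 51 px [289.3 239.8] ang 62.11 r 131.2
t 5.93 pos [514.6  83.3 104.5] F [ 0.2 -0.1  0.8] w 0.4824171510601808 dp mm [-1.1 29.5  1.9] units [-0.015  0.394  0.025] yawz 20.031315223765002 tilt [ 0. -1.  0.] q [ 0.19  0.23 -0.48  1.92  0.12  1.02 -1.57]
```

View pics/d3.png

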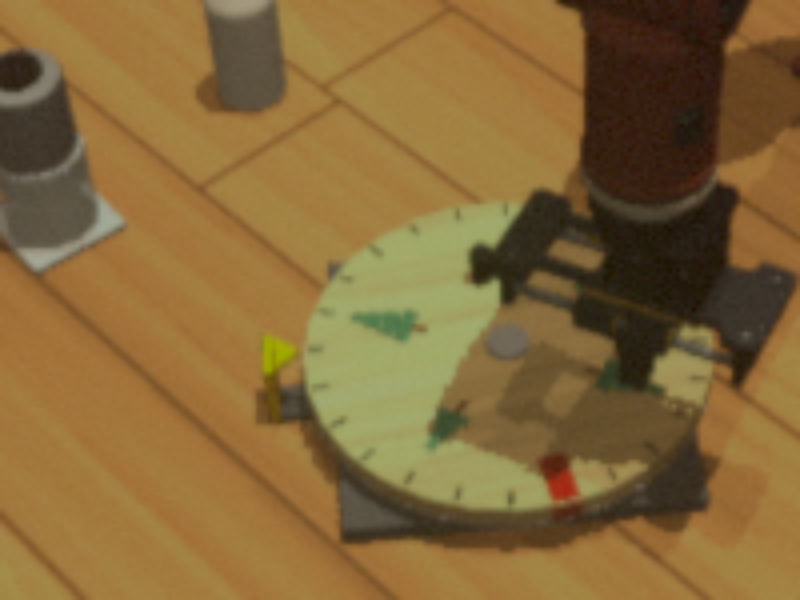

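Emit:
{"fn": "send_rows", "kwargs": {
  "hand": [1,1,1,1,1],
  "dp": [
    [0,0,0],
    [0,0,0],
    [0,0,0],
    [0,0,0],
    [0,0,0]
  ],
  "rot": [
    [0,0,0],
    [0,0,0],
    [0,0,0],
    [0,0,0],
    [0,0,0]
  ]
}}

```text
clock: 6.35
eef_pos: [514.4, 83.4, 104.3]
ee_rot: [[0.343, -0.0, 0.939], [-0.939, 0.0, 0.343], [-0.0, -1.0, -0.0]]
force: [0.3, 0.1, -0.3]
gripper_width: 0.2
```

```bash
cat >> h.py <<'E'
def peg():
    t=bot.state()["clock"]; c=eyes.capture("scene"); m=c["frame"].max(2)<60
    for b in blobs(m,12)[:8]:
        if b[0]<120:
            p=ray(c,b[1],65)[0,:2]-C; r=np.hypot(*p)
            if 50<r<95: print("peg t",round(t,3),b[0],np.round(b[1]),"r",round(r,1),"mark ang",round((np.degrees(np.arctan2(p[1],p[0]))+180)%360,1))
E
python3 -c "
from h import *
mark(); peg()"
```

```text
t 6.35 red n 41 px [317.5 220.2] ang 110.26 r 130.5
```

Emit:
{"fn": "send_rows", "kwargs": {
  "hand": [1,1,1,1,1],
  "dp": [
    [0,0,0],
    [0,0,0],
    [0,0,0],
    [0,0,0],
    [0,0,0]
  ],
  "rot": [
    [0,0,0],
    [0,0,0],
    [0,0,0],
    [0,0,0],
    [0,0,0]
  ]
}}

```text
clock: 6.87
eef_pos: [514.5, 83.4, 104.3]
ee_rot: [[0.343, -0.0, 0.939], [-0.939, 0.0, 0.343], [-0.0, -1.0, 0.0]]
force: [-0.1, 0.2, 0.9]
gripper_width: 0.7
```

```bash
python3 -c "
from h import *
mark('pics/d4.png'); peg()"
```

```text
(no output)
```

View pics/d4.png

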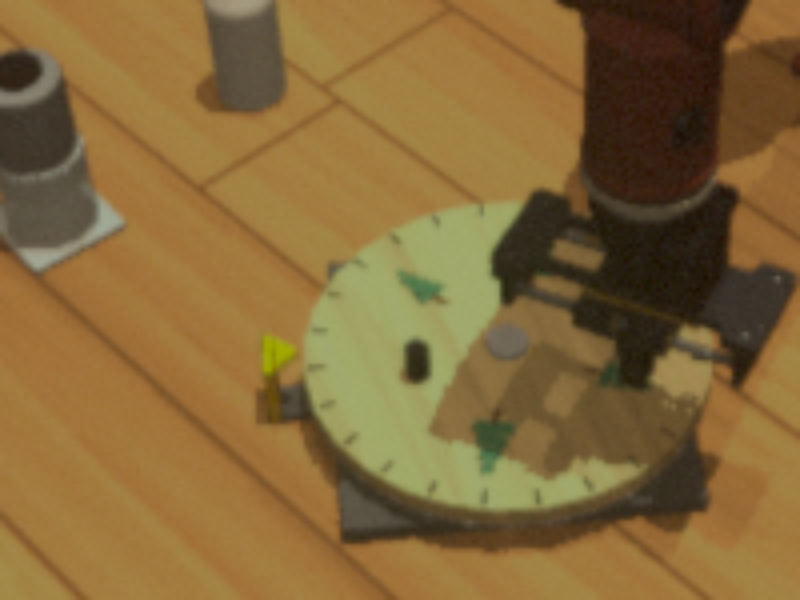

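```bash
sed -i 's/m=c\["frame"\].max(2)<60/m=c["frame"].max(2)<70; u0,v0=proj(c,[535,-23.6,60]); yy,xx=np.mgrid[:420,:560]; m\&=(abs(xx-u0)<40)\&(abs(yy-v0)<30)/; s/if b\[0\]<120/if b[0]<140/; s/blobs(m,12)/blobs(m,8)/' h.py
python3 -c "
from h import *
c=eyes.capture('scene')
p=ray(c,[254.2,210],65)[0,:2]-C; print(np.hypot(*p),np.degrees(np.arctan2(p[1],p[0]))+180)
mark();peg()"
```

```text
69.47761280298799 161.1558843562289
peg t 7.067 39 [258. 215.] r 71.1 mark ang 178.9
```

Emit:
{"fn": "send_rows", "kwargs": {
  "hand": [1,1,1],
  "dp": [
    [0,0.1,0.02],
    [0,0.1,0],
    [0,0,0]
  ],
  "rot": [
    [0,0,0],
    [0,0,0],
    [0,0,0]
  ]
}}

```text
clock: 7.37
eef_pos: [514.9, 83.7, 87.4]
ee_rot: [[0.343, -0.003, 0.939], [-0.939, -0.0, 0.343], [-0.001, -1.0, -0.002]]
force: [-0.7, 0.4, -1.2]
gripper_width: 0.5
```

```bash
python3 -c "
from h import *
mark(); peg(); go(516,85,73)"
```

```text
t 7.367 red n 20 px [294.4 175.4] ang -158.12 r 135.7
peg t 7.417 49 [268. 220.] r 70.2 mark ang 206.6
t 7.47 pos [515.4  83.8  88.6] F [0.1 0.2 0. ] w 0.4833886439924214 dp mm [-0.9 15.6  1. ] units [-0.012  0.208  0.014] yawz 20.044495140595266 tilt [-0.001 -1.    -0.001] q [ 0.18  0.25 -0.48  1.93  0.14  0.99 -1.58]
```

```bash
cat > fit.py <<'E'
from h import *
import sys
from scipy.optimize import brentq
D=[(5.033,-36.5),(5.417,10),(5.883,62.1),(6.35,110.3),(6.867,161.2),(7.067,178.9),(7.367,201.9),(7.417,206.6)]+eval(sys.argv[1] if len(sys.argv)>1 else "[]")
D=np.array(D); t0=D[-1,0]
for k in (2,3):
    p=np.polyfit(D[:,0]-t0,D[:,1],k); print(k,"res",np.round(np.polyval(p,D[:,0]-t0)-D[:,1],1),"w",p[-2],"a",2*p[-3])
    for T in np.arange(0,4,.25):
        w=np.polyval(np.polyder(p),T)
        if w<0: break
        print(f"{t0+T:.2f}:{np.polyval(p,T):.1f}/{w:.0f}",end="  ")
    print()
E
python3 fit.py
```

```text
2 res [-0.2 -0.2  0.4  0.9 -1.  -1.1  0.9  0.2] w 79.47992108854552 a -18.99632367767156
7.42:206.8/79  7.67:226.1/75  7.92:244.2/70  8.17:261.1/65  8.42:276.8/60  8.67:291.3/56  8.92:304.6/51  9.17:316.8/46  9.42:327.8/41  9.67:337.5/37  9.92:346.1/32  10.17:353.5/27  10.42:359.8/22  10.67:364.8/18  10.92:368.6/13  11.17:371.3/8  
3 res [ 0.3 -0.6 -0.1  1.  -0.5 -0.7  0.7 -0.2] w 75.77418491975982 a -27.688120785515366
7.42:206.4/76  7.67:224.5/69  7.92:240.7/61  8.17:254.9/53  8.42:267.1/44  8.67:277.1/35  8.92:284.8/26  9.17:290.0/16  9.42:292.7/6
```

Emit:
{"fn": "send_rows", "kwargs": {
  "hand": [1,1,1,1,1],
  "dp": [
    [0,0.14,0],
    [0,0.06,0],
    [0,0,0],
    [0,0,0],
    [0,0,0]
  ],
  "rot": [
    [0,0,0],
    [0,0,0],
    [0,0,0],
    [0,0,0],
    [0,0,0]
  ]
}}

```text
clock: 7.88
eef_pos: [515.9, 83.9, 74.4]
ee_rot: [[0.343, -0.0, 0.939], [-0.939, 0.0, 0.343], [-0.0, -1.0, 0.0]]
force: [-0.8, 0.5, -1.1]
gripper_width: -0.0
```

```bash
python3 -c "
from h import *
mark(); peg(); go(516,85,73)"
```

```text
t 7.883 red n 43 px [265.5 176.1] ang -118.6 r 126.4
peg t 7.933 54 [284. 220.] r 70.9 mark ang 244.8
t 7.98 pos [516.   83.9  74.5] F [-0.4 -0.4 -0.2] w 0.5528720207051765 dp mm [-1.   1.5  0.3] units [-0.014  0.021  0.004] yawz 20.03864963517458 tilt [ 0. -1.  0.] q [ 0.18  0.27 -0.48  1.94  0.15  0.97 -1.59]
```

Emit:
{"fn": "send_rows", "kwargs": {
  "hand": [1,1,1],
  "dp": [
    [0,0,0],
    [0,0,0],
    [0,0,0]
  ],
  "rot": [
    [0,0,0],
    [0,0,0],
    [0,0,0]
  ]
}}

```text
clock: 8.23
eef_pos: [515.9, 83.9, 74.5]
ee_rot: [[0.343, 0.0, 0.939], [-0.939, 0.0, 0.343], [0.0, -1.0, 0.0]]
force: [-0.7, -0.1, -0.2]
gripper_width: 0.7
```

```bash
python3 -c "
from h import *
mark(); peg(); go(516,85,73)"
```

```text
t 8.233 red n 40 px [250.2 181.6] ang -94.86 r 126.9
t 8.33 pos [515.9  83.9  74.4] F [ 0.6 -0.2 -0.5] w 0.47871044434171933 dp mm [-1.   1.4  0.5] units [-0.013  0.019  0.006] yawz 20.04050444256994 tilt [ 0. -1.  0.] q [ 0.18  0.27 -0.48  1.94  0.15  0.97 -1.59]
```

```bash
python3 fit.py "[(7.883,241.4),(7.933,244.8),(8.233,265.1)]"
```

```text
2 res [-0.2 -0.1  0.5  0.9 -1.  -1.1  0.8  0.1  0.1  0.2 -0.1] w 63.5862617879894 a -19.17601817870189
8.23:265.0/64  8.48:280.2/59  8.73:294.3/54  8.98:307.2/49  9.23:319.0/44  9.48:329.5/40  9.73:338.8/35  9.98:346.9/30  10.23:353.8/25  10.48:359.5/20  10.73:364.0/16  10.98:367.3/11  11.23:369.4/6  11.48:370.3/1  
3 res [ 0.  -0.2  0.2  0.8 -1.  -1.   0.9  0.2  0.2  0.2 -0.4] w 62.52852932929038 a -20.98403774949743
8.23:264.7/63  8.48:279.7/57  8.73:293.4/52  8.98:305.6/46  9.23:316.6/41  9.48:326.1/35  9.73:334.3/30  9.98:341.0/24  10.23:346.3/18  10.48:350.1/12  10.73:352.5/6  10.98:353.3/0
```

Emit:
{"fn": "send_rows", "kwargs": {
  "hand": [1,1,1],
  "dp": [
    [0,0.03,0],
    [0,0,0],
    [0,0,0]
  ],
  "rot": [
    [0,0,0],
    [0,0,0],
    [0,0,0]
  ]
}}

```text
clock: 8.58
eef_pos: [515.7, 83.9, 71.9]
ee_rot: [[0.343, -0.0, 0.939], [-0.939, 0.0, 0.343], [-0.0, -1.0, -0.0]]
force: [0.3, -1.8, -0.8]
gripper_width: 0.2
```

```bash
python3 -c "
from h import *
mark(); peg(); go(516,85,73)"
```

```text
t 8.583 red n 47 px [239.5 190.6] ang -72.82 r 126.6
t 8.68 pos [515.8  83.9  72. ] F [-0.4 -0.  -0.3] w 0.6177971813674653 dp mm [-1.  -1.   0.5] units [-0.013 -0.013  0.007] yawz 20.040314539994597 tilt [-0. -1. -0.] q [ 0.18  0.28 -0.48  1.94  0.15  0.96 -1.59]
```

Emit:
{"fn": "send_rows", "kwargs": {
  "hand": [1,1],
  "dp": [
    [0,0,0],
    [0,0,0]
  ],
  "rot": [
    [0,0,0],
    [0,0,0]
  ]
}}

```text
clock: 8.85
eef_pos: [515.9, 83.9, 72.1]
ee_rot: [[0.343, 0.0, 0.939], [-0.939, 0.0, 0.343], [-0.0, -1.0, 0.0]]
force: [0.0, -0.3, 0.5]
gripper_width: 0.1
```

```bash
python3 -c "
from h import *
mark(); print(bot.state()['clock'])"
```

```text
t 8.85 red n 45 px [234.6 198.2] ang -57.74 r 127.6
8.9
```

Emit:
{"fn": "send_rows", "kwargs": {
  "hand": [1,1,1,1,1],
  "dp": [
    [0,0,0],
    [0,0,0],
    [0,0,0],
    [0,0.06,0],
    [0,0,0]
  ],
  "rot": [
    [0,0,0],
    [0,0,0],
    [0,0,0],
    [0,0,0],
    [0,0,0]
  ]
}}

```text
clock: 9.32
eef_pos: [518.3, 84.4, 69.4]
ee_rot: [[0.343, 0.005, 0.939], [-0.939, 0.001, 0.343], [0.001, -1.0, 0.005]]
force: [-2.5, -1.0, 17.2]
gripper_width: 0.6
```

```bash
python3 -c "
from h import *
mark(); mark('pics/e1.png'); go(516,85,73)"
```

```text
t 9.317 red n 51 px [233.2 207.8] ang -40.52 r 126.0
t 9.367 red n 52 px [232.9 208. ] ang -40.34 r 126.9
t 9.42 pos [518.1  84.4  69.4] F [ 1.   0.5 13.9] w 0.6042509218112144 dp mm [-1.3 -3.6 -1.7] units [-0.017 -0.048 -0.023] yawz 20.03828445559532 tilt [ 0.001 -1.     0.005] q [ 0.17  0.28 -0.48  1.94  0.16  0.95 -1.6 ]
```

View pics/e1.png

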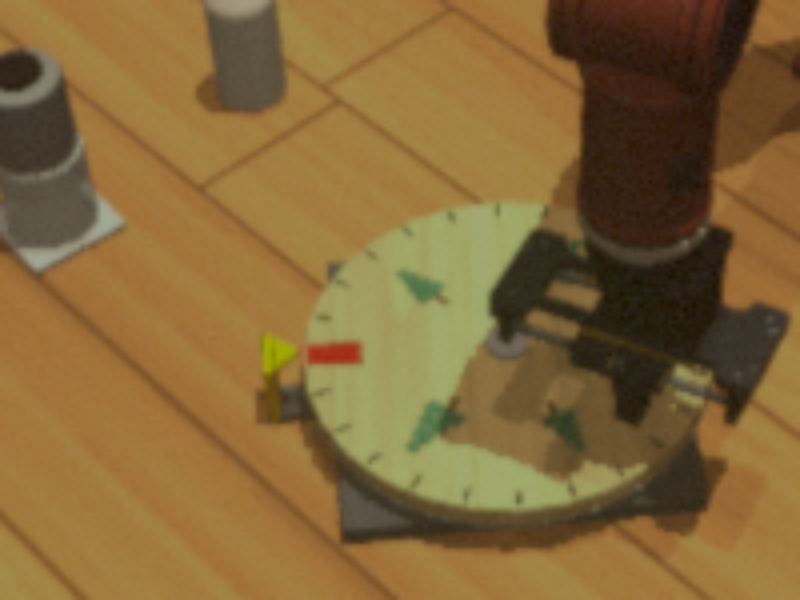

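```bash
python3 -c "
from h import *
c=eyes.capture('top'); cv2.imwrite('pics/e_top.png',cv2.resize(c['frame'][155:315,215:375,::-1],(600,600),interpolation=cv2.INTER_NEAREST))"
```

```text
(no output)
```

View pics/e_top.png

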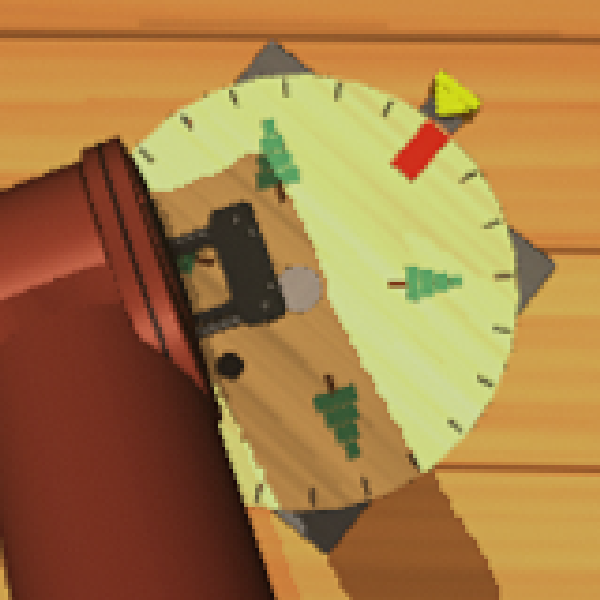

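```bash
cat >> h.py <<'E'
def top():
    c=eyes.capture("top"); H=hsv(c); h,s,v=[H[...,i].astype(int) for i in range(3)]
    red=((h<7)|(h>174))&(s>180)&(v>120); red[:,:285]=0; red[:,350:]=0; red[:170]=0; red[300:]=0
    b=blobs(red,30)[0]; ys,xs=np.where(b[2]); P=ray(c,np.c_[xs,ys],50)[:,:2]
    hub=np.array([535.2,-23.6]); m=P.mean(0)-hub; w=np.linalg.svd(P-P.mean(0))[2][0]
    yel=(h>=22)&(h<=33)&(s>215)&(v>120); yel[:,:300]=0; yel[:,360:]=0; yel[:160]=0; yel[200:]=0
    ys,xs=np.where(yel); Y=ray(c,np.c_[xs,ys],62)[:,:2].mean(0)-hub
    A=lambda p: round(np.degrees(np.arctan2(p[1],p[0])),2)
    print("top mark",b[0],b[1],A(m),np.hypot(*m),"stripe axis",A(w*np.sign(w[0])),"yellow",A(Y),len(xs),np.hypot(*Y)); cv2.imwrite("pics/topnow.png",cv2.resize(c['frame'][155:315,215:375,::-1],(600,600),interpolation=cv2.INTER_NEAREST))
E
python3 -c "
from h import *
top();mark()"
```

```text
top mark 100 [326.53 194.59] -40.34 127.49066035809665 stripe axis -40.28 yellow -38.14 79 168.6327249252781
t 9.517 red n 52 px [232.9 208. ] ang -40.2 r 126.9
```

Emit:
{"fn": "send_rows", "kwargs": {
  "hand": [1,1,1],
  "dp": [
    [0,0,-0.02],
    [0,0,-0.02],
    [0,0,0]
  ],
  "rot": [
    [0,0,0],
    [0,0,0],
    [0,0,0]
  ]
}}

```text
clock: 9.82
eef_pos: [515.0, 83.7, 69.4]
ee_rot: [[0.343, 0.004, 0.939], [-0.939, 0.001, 0.343], [0.001, -1.0, 0.005]]
force: [-0.3, 1.3, 13.3]
gripper_width: 0.7
```

```bash
python3 -c "
from h import *
top();mark(); go(516,85,73)"
```

```text
top mark 100 [325.49 193.74] -38.78 127.46976607101249 stripe axis -39.3 yellow -38.06 80 168.7971121819442
t 9.867 red n 48 px [232.8 209. ] ang -38.57 r 127.3
t 9.92 pos [515.1  83.7  69.4] F [ 0.1  1.3 13.3] w 0.7623761882683212 dp mm [-0.9 -3.6  1.3] units [-0.012 -0.048  0.017] yawz 20.056214045898102 tilt [ 0.001 -1.     0.005] q [ 0.18  0.27 -0.48  1.95  0.15  0.95 -1.59]
```

Emit:
{"fn": "send_rows", "kwargs": {
  "hand": [1,1,1,1],
  "dp": [
    [0,-0.04,0.02],
    [0,-0.1,0],
    [0,-0.3,0],
    [0,-0.4,0]
  ],
  "rot": [
    [0,0,0],
    [0,0,0],
    [0,0,0],
    [0,0,0]
  ]
}}

```text
clock: 10.25
eef_pos: [512.6, 83.0, 129.4]
ee_rot: [[0.343, -0.005, 0.939], [-0.939, -0.0, 0.343], [-0.001, -1.0, -0.005]]
force: [0.4, 0.4, -0.6]
gripper_width: 0.4
```

```bash
python3 -c "
from h import *
top();mark('pics/f1.png'); go(516,85,73)"
```

```text
top mark 97 [325.20618557 193.60824742] -38.43 127.27545463512638 stripe axis -38.64 yellow -38.14 79 168.6327249252781
t 10.3 red n 49 px [232.8 209.2] ang -38.24 r 127.2
t 10.35 pos [516.8  84.  134.9] F [ 0.3  0.3 -0.1] w 0.33219186158845754 dp mm [-1.3 61.9 -0.8] units [-0.017  0.825 -0.01 ] yawz 20.04204211578216 tilt [ 0.001 -1.     0.006] q [ 0.2   0.2  -0.49  1.89  0.11  1.08 -1.55]
```

Emit:
{"fn": "send_rows", "kwargs": {
  "hand": [1,1,1,1,1],
  "dp": [
    [0,-0.4,0],
    [0,-0.4,0],
    [0,0,0],
    [0,0,0],
    [0,0,0]
  ],
  "rot": [
    [0,0,0],
    [0,0,0],
    [0,0,0],
    [0,0,0],
    [0,0,0]
  ]
}}

```text
clock: 10.77
eef_pos: [514.1, 83.2, 190.0]
ee_rot: [[0.343, -0.001, 0.939], [-0.939, -0.0, 0.343], [0.0, -1.0, -0.001]]
force: [-0.2, -0.2, -0.4]
gripper_width: 0.4
```

```bash
python3 -c "
from h import *
top();mark('pics/f2.png'); go(516,85,73); cv2.imwrite('pics/f_full.png',eyes.capture('scene')['frame'][:,:,::-1])"
```

```text
top mark 98 [325.17346939 193.59183673] -38.39 127.25577453522149 stripe axis -38.75 yellow -38.07 80 168.7003157617766
t 10.817 red n 52 px [232.9 209.2] ang -38.18 r 126.9
t 10.87 pos [513.7  83.1 189.3] F [-0.1 -0.2 -0.4] w 0.1520778806693445 dp mm [ -0.9 116.3   3. ] units [-0.012  1.551  0.04 ] yawz 20.03766530208345 tilt [-0.001 -1.    -0.002] q [ 0.21  0.14 -0.49  1.82  0.07  1.19 -1.53]
```

View pics/topnow.png

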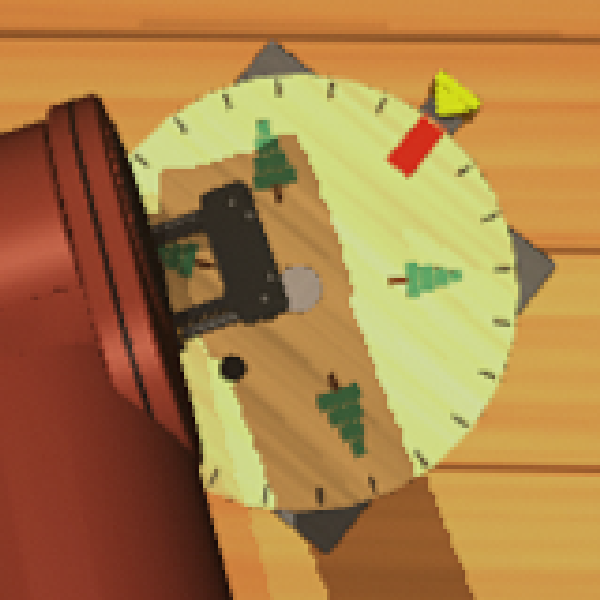

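View pics/f_full.png

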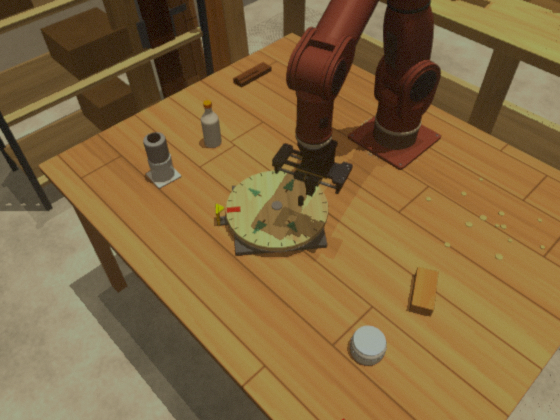

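The red mark stands at −38.4°, against −38.4° for the pointer. It has not moved since the lift, and the hand is well clear. The base and the other things sit at the same pixels as at the start.

```bash
python3 -c "
from h import *
print(bot.job_done())"
```

```text
the job is handed in; nothing more can be done
None
```

The wheel was spun, left to run free, braked by fingertip and left standing with its red mark at the yellow pointer. I handed the job in at about 11 s of the 51 s allowed.

- **Flick:** I pushed the peg with the closed fingertips. Before that, I touched the standing wheel lightly once (about 14 N) to find its height. The wheel turned at about 2.1 rad/s (121°/s), where the task asks for over 72°/s.
- **Free run:** It ran untouched from about 4.4 s to 9.2 s. It stayed above the required speed for well over the first two seconds.
- **Brake:** I pressed on top while it was still turning at about 48°/s, with about 17 N at the end of the press. It stopped under the finger 2° short of the pointer. I drew it the rest of the way with the same finger, still pressed, and then lifted straight off.
- **Last checks:** The mark is at −38.4° from the top camera and −38.2° from the scene camera, and did not move after the lift. The pointer is at −38.4° from the base corners and −38.1° from the yellow patch, so these agree within about 0.3°. The visible base corners are at the same pixels as before, and the bystanders look unmoved in the picture. No check failed.

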